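Snap the wide lid onto the wide spice jar

ROBOT

A 6-joint arm with a two-finger parallel gripper is mounted at the origin on the work surface. World frame = base frame: x ahead of the robot, y to its left, z up, the work surface at z = 0. Lengths are in m, angles in rad, forces in N, time in s.
With the tool pointing down it reaches from about 0.3 to 1 m from the base axis. Payload 5.1 kg.
Tool frame: the origin (TCP) lies on the centre line of the jaws, within the pads' length; the fingertips stand ahead of it and the grasp point (between the pads) lies 8 mm behind it (r.nose_length is the x of the fingertips in the tool frame, in m); x points along the fingers, z is the direction in which the jaws open and shut, and the axes are right-handed (so a half turn about x gives the same grasp; the last joint's range is limited). The gripper opens to 95 mm and grips with 3 to 60 N. Pads are 20 mm wide; open, the fingers measure 119 mm over their backs; the gripper's body (75 mm by 180 mm) begins 59 mm behind the grasp point.
Start: joints at [-1.329, 0.124, 1.65, -0, 1.367, -0.083], TCP at [0.207, -0.616, 0.226] pointing down, gripper open.
Joint ranges: [-2.61, 2.61], [-1.02, 2.33], [0.03, 2.71], [-1.35, 4.49], [0.32, 2.68], [-2.91, 2.91]. Speed limits (rad/s): [2.57, 2.57, 3.14, 3.14, 3.14, 3.14].

INTERFACE

Orientations are given as a unit quaternion [w, x, y, z].
In Python, from rig import r gives the robot as it stands.
- The arm moves only by the shell command python3 -m creep 'ROWS' [FORCE]. ROWS is JSON, a list of rows, each an object with "gripper": the finger opening in mm, from 0 to 95.1; "offset": the shift along the tool's x, y, z in mm, a list of three; "dr": the turn, a rotation vector about the tool's x, y, z in rad, a list of three. In form: [{"gripper": gripper, "offset": [x, y, z], "dr": [wx, wy, wz]}, ...]. A call has 1 to 10 rows; each row is the pose to reach, as a shift and turn from the pose measured when the call began, along the tool's axes at that moment; what a row does not reach only later rows make up. A row lasts 1/8 s, in which the tool goes at most 62.5 mm and 10.7 degrees, less where a joint would pass 70% of its speed; a pose out of reach is approached as far as the arm can. A call with a gripper value outside its range is refused whole. The fingers move at their own pace and stop on an object; FORCE is the grip in N (left out, the last holds). Time passes only in rows, so rows that repeat a pose let the fingers close. It gives the time, the measured TCP pose, the force and the opening at its end, in the units of the state.
- r.state(): the state, without advancing time (a new reading comes with each control period).
- r.read_camera(name): name is "scene" or "top"; returns the picture (420x560x3 uint8, red, green, blue); there is no depth.
- r.camera_info(name): a dict with "vfov" (degrees; the focal length in pixels is half the picture's height over the tangent of half this angle, whatever the lens; pixels are square), "cx", "cy" (the principal point, pixels), "k1" (the pictures are not rectified: a ray, as slopes to the right and down, at radius r is drawn at 1 + k1 r^2 times it, then the intrinsics apply), "rvec" (rotation vector, rad) and "tvec" (3), from world to camera coordinates, as OpenCV has them. Camera axes: x right, y down, z forward; pixel columns grow to the right and rows downward; lengths in m; the calibration is good to about 2 mm. A picture is of the moment at which its call begins. camera_info takes no time and is no camera call.
- r.close_job(): hands the job in, once; it reports no verdict.
The state is a dict: "time": time; "joint_pos": joint angles; "dq": joint speeds; "effort": joint torques, N m; "tool_pos": TCP position; "orientation": TCP orientation; "contact_force": force on the tool from outside, world axes, zero at the start; "wrist_torque": the same for the moment, N m; "opening": finger opening in m.
Only numpy, scipy, OpenCV 4.12 (cv2) and the standard library are available. Lean on these libraries where they do the work, as an engineer would, in place of code of your own. Each camera call takes 0.05 s, during which the arm holds its last target.

TASK

Close the wide glass jar with its own steel lid, the wider of the two lying on the ledge: lower the lid into the jar's mouth, without dropping it in, and press it down until it snaps fully home, flat on the rim; then let go. The narrow jar is still to be filled, so leave it and its small lid where they are.

Things in the scene. Friction and masses are not known exactly. Their poses are not given: they have to be found in the camera images.
- wide_lid_knob (a point): Loose steel lid, the wider of two, 0.14 kg: disc 88 mm across, 4.5 mm thick; on it a round dark steel knob 26 mm across, 26 mm tall; below it a plug 30.5 mm deep, 60 mm across, tapered to a 44 mm foot on which the lid stands upright on the ledge. The point is the knob's centre: 13 mm above the disc's top, 13 mm below the knob's top, 48 mm above the foot; z up along the knob.
- wide_jar_mouth (a point): Loose open glass jar, the wider of two, 0.5 kg: 100 mm across, 66 mm tall, neck a steel collar 82 mm across. The point is the mouth's centre at rim level; z up. Mouth flared, 72 mm across: the plug centres itself from 8 mm off. Sprung clips inside hold a lid just laid on 8 mm too high; a push of about 10 N snaps it down, disc flat on the rim, knob centre then 17.5 mm above this point.
- narrow_lid_knob (a point): The narrow jar's lid, of the same shape but smaller, to be left alone: disc 62 mm across, knob 22 mm across and 26 mm tall, total height 61 mm. This point is the centre of its knob, 48 mm above the ledge.
- narrow_jar_mouth (a point): The narrow glass jar, to be left alone: 68 mm across, 66 mm tall, open, collar 58 mm across. This point is the centre of its mouth, level with the rim.
Not all that is in view belongs to the job. What is shaped like the part that bears wide_lid_knob but brown is not meant.

How it is judged:
By the outcome, as a careful person would: the job done as asked, in the order asked, and still so for the second after the job is handed in, with the robot touching nothing.
It also fails if it takes over 48 s, if anything falls off the work surface, if the arm or the gripper's body presses on something with over 40 N, if the wrist force passes 120 N, or if a joint passes its speed limit or range.

## Working session

There is one attempt and no reset: what is moved stays moved. The work goes in short steps, Python scripts to look and compute and a shell command to move; the robot and the scene stay as the last step left them, time stands still between calls to the robot, and variables do not carry over. Pictures are saved under pics/ and viewed, and the job is handed in when it is done.

```bash
ls; mkdir -p pics; python3 - <<'E'
from rig import r
import cv2
for n in("scene","top"):
    cv2.imwrite(f"pics/{n}0.png",r.read_camera(n)[:,:,::-1]); print(r.camera_info(n))
print(r.state(), r.nose_length)
E
```

```text
pics
{'vfov': 55.87735549436533, 'cx': 276.38840613747163, 'cy': 214.5071912917002, 'k1': -0.04484169388894363, 'rvec': array([ 0.6199676 ,  2.61773193, -1.22369824]), 'tvec': array([ 0.44540932, -0.11020296,  1.00292006])}
{'vfov': 42.20063042408081, 'cx': 282.67213495646513, 'cy': 206.77851728613152, 'k1': -0.10743046552785007, 'rvec': array([ 2.08723602, -2.13920713,  0.19811852]), 'tvec': array([0.02693367, 0.5122387 , 1.04920736])}
{'time': 0.1, 'joint_pos': array([-1.32858328e+00,  1.24483081e-01,  1.65152626e+00, -1.19568125e-05,
        1.36752245e+00, -8.25896901e-02]), 'dq': array([-0.00101395, -0.00106623, -0.00324096, -0.00031235,  0.00118733,
        0.00070787]), 'effort': array([ 3.13308065e-04, -4.18882477e+01, -3.61096430e+01,  7.77511206e-02,
        4.61873040e-02, -7.28409486e-05]), 'tool_pos': array([ 0.20726927, -0.61547325,  0.22448861]), 'orientation': array([ 0.5737408 ,  0.41301726,  0.57478996, -0.41213438]), 'contact_force': array([-0.21341142, -0.34734059,  0.45639597]), 'wrist_torque': array([ 0.04065644, -0.01654906, -0.02136876]), 'opening': 0.0949041078194536} 0.011
```

View pics/scene0.png

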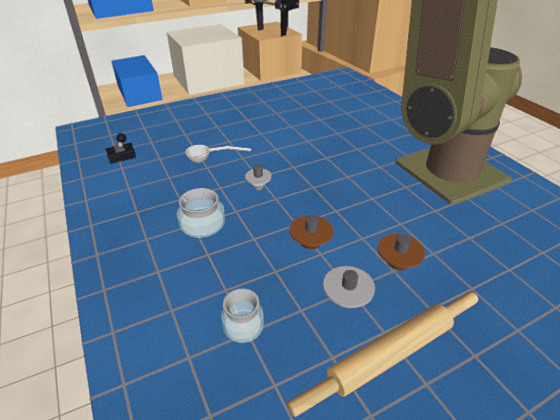

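View pics/top0.png

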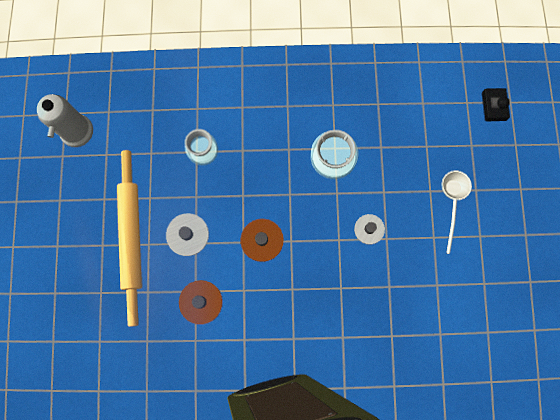

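The top view shows these lid-like things:
- wide steel lid, at (187,234)
- brown decoys, at (262,240) and (200,302)
- small steel lid, at (370,229)

It also shows the wide jar at (334,152) and the narrow jar at (201,146). I choose the steel disc at top (187,234), which is scene (350,285). Next I check it in close crops.

```bash
python3 - <<'E'
import cv2,numpy as np
t=cv2.imread("pics/top0.png");s=cv2.imread("pics/scene0.png")
def c(im,x,y,w=70,h=52): return cv2.resize(im[y-h//2:y+h//2,x-w//2:x+w//2],None,fx=5.6,fy=5.6,interpolation=cv2.INTER_CUBIC)
A=np.vstack([np.hstack([c(t,187,234),c(t,334,152)]),np.hstack([c(s,350,285),c(s,201,212)])])
print(A.shape);cv2.imwrite("pics/crops0.png",A)
E
cat > h.py <<'E'
import cv2,numpy as np
from rig import r
from scipy.optimize import least_squares
def cam(n):
    i=r.camera_info(n);f=210/np.tan(np.radians(i['vfov'])/2)
    K=np.array([[f,0,i['cx']],[0,f,i['cy']],[0,0,1.]]);D=np.array([i['k1'],0,0,0.])
    return K,D,np.array(i['rvec']),np.array(i['tvec'])
def proj(n,P):
    K,D,rv,t=cam(n);return cv2.projectPoints(np.atleast_2d(np.array(P,float)),rv,t,K,D)[0][:,0]
def ray(n,uv):
    K,D,rv,t=cam(n);x=cv2.undistortPoints(np.array([[uv]],float),K,D)[0,0];R=cv2.Rodrigues(rv)[0]
    return -R.T@t, R.T@np.array([*x,1])
def atz(n,uv,z):
    o,d=ray(n,uv);return o+d*(z-o[2])/d[2]
def tri(obs):
    f=lambda P:np.concatenate([proj(n,P)[0]-uv for n,uv in obs])
    s=least_squares(f,[0.5,0,0.05]);return s.x,s.fun
E
```

```text
(582, 784, 3)
```

View pics/crops0.png

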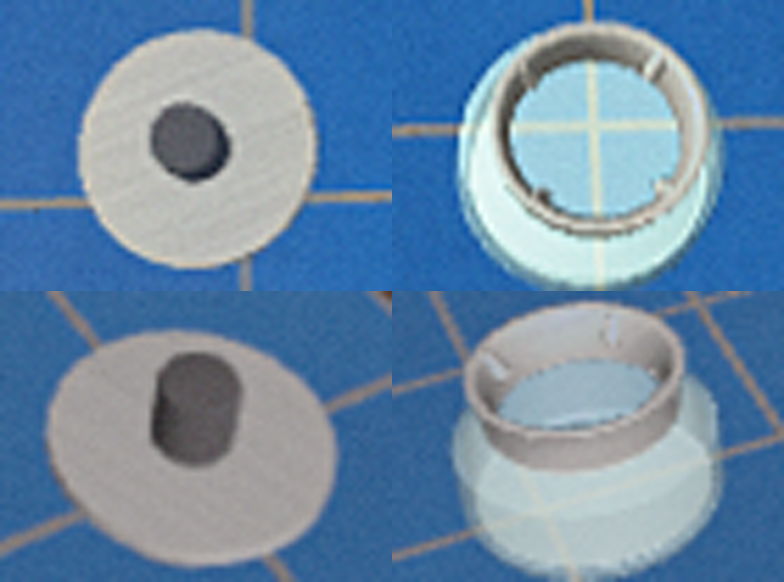

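```bash
python3 - <<'E'
from h import *
np.set_printoptions(precision=4,suppress=True)
L={'disc':[('top',(186.9,234.3)),('scene',(348.9,286.5))],'knobtop':[('top',(185,232.5)),('scene',(350,274.7))],'mouth':[('top',(336.1,148.1)),('scene',(198.5,199))]}
for k,v in L.items(): print(k,*tri(v))
for k,z in (('disc',.035),('knobtop',.061),('mouth',.066)):
    print(k,[atz(n,u,z) for n,u in L[k]])
E
```

```text
disc [0.4638 0.2128 0.0299] [-0.2645  0.3104 -0.3353 -0.0525]
knobtop [0.4636 0.211  0.0583] [-0.0826  0.0971 -0.1049 -0.0164]
mouth [ 0.6287 -0.0974  0.0647] [-0.0986  0.2269 -0.2413 -0.0567]
disc [array([0.4637, 0.2113, 0.035 ]), array([0.4663, 0.2165, 0.035 ])]
knobtop [array([0.4634, 0.2103, 0.061 ]), array([0.4651, 0.2129, 0.061 ])]
mouth [array([ 0.6288, -0.0975,  0.066 ]), array([ 0.6287, -0.0954,  0.066 ])]
```

```bash
python3 - <<'E'
from h import *
a=np.linspace(0,2*np.pi,120)
def circ(c,d,z): return np.c_[c[0]+d/2*np.cos(a),c[1]+d/2*np.sin(a),0*a+z]
cs=[((.464,.211),.088,.035),((.464,.211),.026,.061),((.6285,-.097),.082,.066),((.6285,-.097),.1,.0)]
out=[]
for n,B in(("top",[(187,234),(334,152)]),("scene",[(350,285),(201,212)])):
    im=cv2.imread(f"pics/{n}0.png");row=[]
    for x,y in B:
        c=cv2.resize(im[y-26:y+26,x-35:x+35],None,fx=5.6,fy=5.6,interpolation=cv2.INTER_CUBIC)
        for q in cs:
            p=(proj(n,circ(*q))-[x-35,y-26]+.5)*5.6-.5
            cv2.polylines(c,[p.round().astype(np.int32)],True,(0,0,255),1)
        row.append(c)
    out.append(np.hstack(row))
cv2.imwrite("pics/ov.png",np.vstack(out))
E
```

```text
(no output)
```

View pics/ov.png

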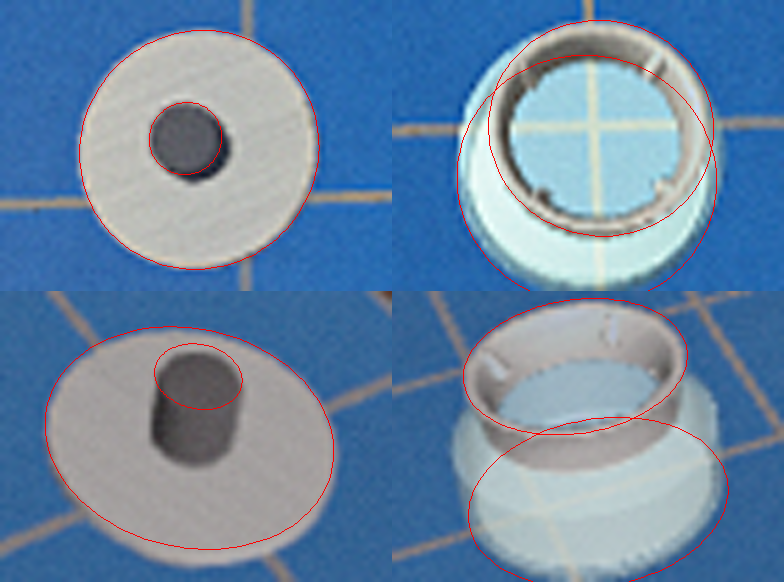

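The overlay agrees in both views: the lid stands upright at (0.464, 0.211), and the jar mouth is at (0.6285, −0.097, 0.066). The steel lid is confirmed by colour and size. Next I work out the moves.

```bash
cat > go.py <<'E'
import sys,numpy as np
from rig import r
from scipy.spatial.transform import Rotation as Ro
np.set_printoptions(precision=4,suppress=True)
s=r.state();q=s['orientation'];R=Ro.from_quat([q[1],q[2],q[3],q[0]])
M=R.as_matrix()
print('t',round(s['time'],2),'pos',s['tool_pos'],'x',M[:,0],'z',M[:,2],'F',s['contact_force'],'open',s['opening'],'j',s['joint_pos'])
if len(sys.argv)>3:
    T=np.array(list(map(float,sys.argv[1:4])));print('offset mm',M.T@(T-s['tool_pos'])*1000)
    z=M[:,2].copy();yaw=np.arctan2(z[1],z[0])
    if len(sys.argv)>4: yaw=np.radians(float(sys.argv[4]))
    zd=np.array([np.cos(yaw),np.sin(yaw),0]);xd=np.array([0,0,-1.]);D=np.c_[xd,np.cross(zd,xd),zd]
    print('dr',Ro.from_matrix(M.T@D).as_rotvec())
E
python3 go.py .464 .211 .2; python3 go.py .464 .211 .2 180; python3 -c "
from h import *
for p in [(262,240),(200,302)]: print(atz('top',p,.061))"
```

```text
t 0.1 pos [ 0.2073 -0.6155  0.2245] x [-0.0005  0.0019 -1.    ] z [ 0.3191 -0.9477 -0.0019] F [-0.2134 -0.3473  0.4564] open 0.0949041078194536 j [-1.3286  0.1245  1.6515 -0.      1.3675 -0.0826]
offset mm [  25.9198  507.0509 -701.2817]
dr [-0.     -0.0019 -0.0001]
t 0.1 pos [ 0.2073 -0.6155  0.2245] x [-0.0005  0.0019 -1.    ] z [ 0.3191 -0.9477 -0.0019] F [-0.2134 -0.3473  0.4564] open 0.0949041078194536 j [-1.3286  0.1245  1.6515 -0.      1.3675 -0.0826]
offset mm [  25.9198  507.0509 -701.2817]
dr [ 1.8956 -0.0015  0.0017]
[0.4447042  0.05673517 0.061     ]
[0.32566922 0.17976204 0.061     ]
```

```bash
python3 -m creep '[{"gripper":60,"offset":[10,507,-701],"dr":[0,0,0]},{"gripper":60,"offset":[10,507,-701],"dr":[0,0,0]},{"gripper":60,"offset":[10,507,-701],"dr":[0,0,0]},{"gripper":60,"offset":[10,507,-701],"dr":[0,0,0]},{"gripper":60,"offset":[10,507,-701],"dr":[0,0,0]},{"gripper":60,"offset":[10,507,-701],"dr":[0,0,0]},{"gripper":60,"offset":[10,507,-701],"dr":[0,0,0]},{"gripper":60,"offset":[10,507,-701],"dr":[0,0,0]},{"gripper":60,"offset":[10,507,-701],"dr":[0,0,0]},{"gripper":60,"offset":[10,507,-701],"dr":[0,0,0]}]'; python3 go.py .464 .211 .13
```

```text
time: 1.35
tool_pos: [0.3927, -0.0171, 0.2185]
orientation: [0.574, 0.413, 0.574, -0.412]
contact_force: [1.5, 0.0, 0.6]
opening: 0.0598
t 1.35 pos [ 0.3927 -0.0171  0.2185] x [ 0.0004  0.0015 -1.    ] z [ 0.3189 -0.9478 -0.0013] F [1.459  0.0465 0.6024] open 0.05979304122070362 j [-0.1815 -0.49    2.1928  0.0016  1.4387  1.0645]
offset mm [  88.8924  140.28   -193.3517]
dr [-0.     -0.0013 -0.0009]
```

```bash
python3 -m creep '[{"gripper":60,"offset":[40,140,-193],"dr":[0,0,0]},{"gripper":60,"offset":[40,140,-193],"dr":[0,0,0]},{"gripper":60,"offset":[60,140,-193],"dr":[0,0,0]},{"gripper":60,"offset":[89,140,-193],"dr":[0,0,0]},{"gripper":60,"offset":[89,140,-193],"dr":[0,0,0]},{"gripper":60,"offset":[89,140,-193],"dr":[0,0,0]},{"gripper":60,"offset":[89,140,-193],"dr":[0,0,0]}]'; python3 go.py .464 .211 .05; python3 - <<'E'
from rig import r
import cv2,numpy as np
a=r.read_camera("scene")[:,:,::-1]
cv2.imwrite("pics/s1.png",cv2.resize(a[180:330,250:450],None,fx=4,fy=4,interpolation=cv2.INTER_CUBIC))
E
```

```text
time: 2.22
tool_pos: [0.4645, 0.2098, 0.1313]
orientation: [0.574, 0.414, 0.574, -0.412]
contact_force: [-0.8, -0.2, 0.8]
opening: 0.0599
t 2.23 pos [0.4645 0.2098 0.1313] x [ 0.0025  0.0019 -1.    ] z [ 0.3178 -0.9482 -0.001 ] F [-0.7964 -0.1978  0.7549] open 0.05987967709018029 j [ 0.3183 -0.1123  2.0515  0.001   1.1994  1.5653]
offset mm [81.2637 -0.3455 -1.2596]
dr [-0.    -0.001 -0.003]
```

View pics/s1.png

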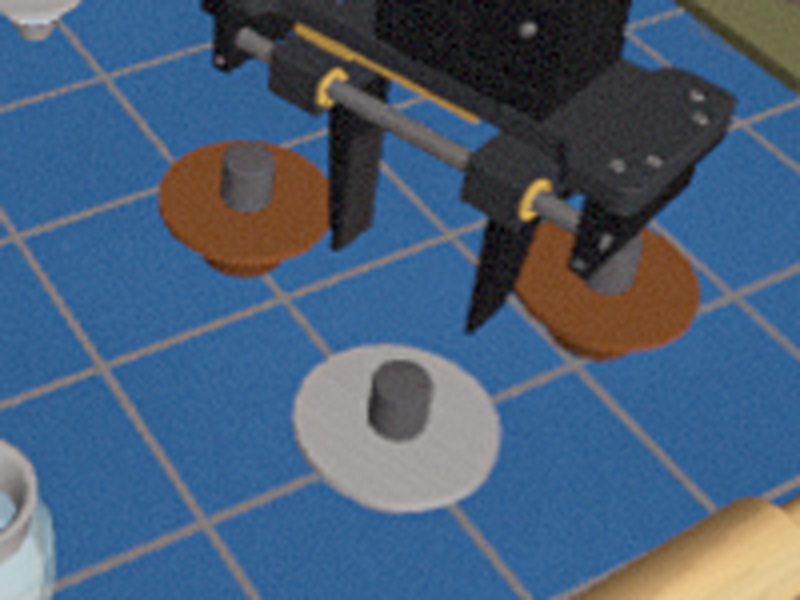

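The gripper hangs above the steel lid, with its fingertips at crop (350,245) and (475,325) straddling the knob at (400,400) from above. Both brown lids are clear. I descend and close.

```bash
python3 -m creep '[{"gripper":60,"offset":[35,0,-1],"dr":[0,0,-0.003]},{"gripper":60,"offset":[65,0,-1],"dr":[0,0,-0.003]},{"gripper":60,"offset":[80,0,-1],"dr":[0,0,-0.003]},{"gripper":60,"offset":[80,0,-1],"dr":[0,0,-0.003]},{"gripper":60,"offset":[80,0,-1],"dr":[0,0,-0.003]},{"gripper":60,"offset":[80,0,-1],"dr":[0,0,-0.003]}]'; python3 go.py .464 .211 .05; python3 - <<'E'
from rig import r
import cv2,numpy as np
a=r.read_camera("scene")[:,:,::-1];b=r.read_camera("top")[:,:,::-1]
cv2.imwrite("pics/s2.png",np.hstack([cv2.resize(x,(400,500),interpolation=cv2.INTER_CUBIC) for x in(a[220:320,310:390],b[185:285,147:227])]))
E
```

```text
time: 3.02
tool_pos: [0.4657, 0.2111, 0.053]
orientation: [0.574, 0.414, 0.574, -0.412]
contact_force: [-0.4, -0.8, -0.4]
opening: 0.0599
t 3.02 pos [0.4657 0.2111 0.053 ] x [ 0.0028  0.002  -1.    ] z [ 0.3173 -0.9483 -0.0011] F [-0.3818 -0.8372 -0.362 ] open 0.05994685691872139 j [ 0.3201 -0.0077  2.0985  0.0012  1.0476  1.5673]
offset mm [ 3.0098 -1.6308 -0.3978]
dr [-0.     -0.0011 -0.0033]
```

View pics/s2.png

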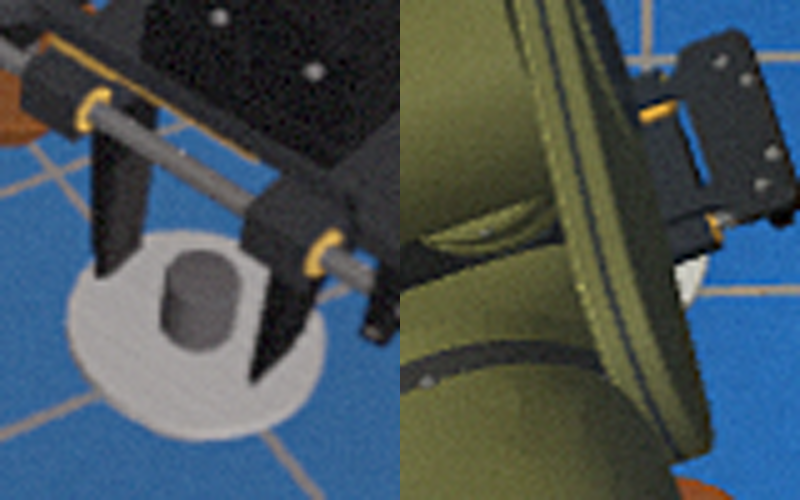

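The fingertips stand either side of the knob, at crop (105,275) and (255,380), just above the disc. I close.

```bash
python3 -m creep '[{"gripper":60,"offset":[3,-1.5,0],"dr":[0,0,0]},{"gripper":20,"offset":[3,-1.5,0],"dr":[0,0,0]},{"gripper":20,"offset":[3,-1.5,0],"dr":[0,0,0]},{"gripper":20,"offset":[3,-1.5,0],"dr":[0,0,0]},{"gripper":20,"offset":[3,-1.5,0],"dr":[0,0,0]},{"gripper":20,"offset":[3,-1.5,0],"dr":[0,0,0]},{"gripper":20,"offset":[3,-1.5,0],"dr":[0,0,0]},{"gripper":20,"offset":[3,-1.5,0],"dr":[0,0,0]}]' 45; python3 go.py .464 .211 .17
```

```text
time: 4.12
tool_pos: [0.4639, 0.2107, 0.0495]
orientation: [0.574, 0.414, 0.574, -0.412]
contact_force: [0.4, -0.1, -0.1]
opening: 0.0254
t 4.12 pos [0.4639 0.2107 0.0495] x [ 0.002   0.0019 -1.    ] z [ 0.3175 -0.9483 -0.0011] F [ 0.4442 -0.1045 -0.1073] open 0.02538458306238038 j [ 0.3203 -0.0061  2.1037  0.0013  1.0415  1.5673]
offset mm [-120.4498    0.5164   -0.4173]
dr [-0.     -0.0011 -0.0025]
```

```bash
python3 -m creep '[{"gripper":20,"offset":[-30,0,0],"dr":[0,0,0]},{"gripper":20,"offset":[-65,0,0],"dr":[0,0,0]},{"gripper":20,"offset":[-100,0,0],"dr":[0,0,0]},{"gripper":20,"offset":[-110,0,0],"dr":[0,0,0]},{"gripper":20,"offset":[-110,0,0],"dr":[0,0,0]},{"gripper":20,"offset":[-110,0,0],"dr":[0,0,0]}]'; python3 go.py .6285 -.097 .16
```

```text
time: 4.88
tool_pos: [0.4625, 0.21, 0.1574]
orientation: [0.573, 0.413, 0.574, -0.413]
contact_force: [0.3, 0.1, -1.7]
opening: 0.0255
t 4.88 pos [0.4625 0.21   0.1574] x [-0.0013  0.0007 -1.    ] z [ 0.3174 -0.9483 -0.0011] F [ 0.2971  0.0611 -1.7247] open 0.025530031095243266 j [ 0.32   -0.1408  2.0306  0.0011  1.2528  1.5674]
offset mm [ -3.0395  59.9519 343.8445]
dr [ 0.     -0.0011  0.001 ]
```

```bash
python3 - <<'E'
from rig import r
import cv2,numpy as np
a=r.read_camera("scene")[:,:,::-1]
cv2.imwrite("pics/s3.png",cv2.resize(a[150:300,270:470],None,fx=4,fy=4,interpolation=cv2.INTER_CUBIC))
E
```

```text
(no output)
```

View pics/s3.png

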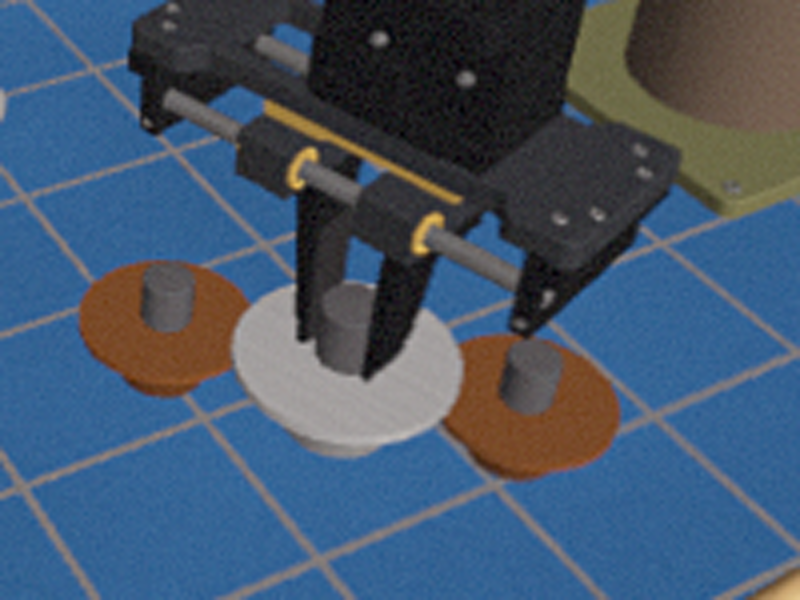

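The steel lid is held level by its knob at crop (350,330), well clear of the ledge, and the wrist carries about −1.7 N, which fits its weight. I move it over the jar.

```bash
python3 -m creep '[{"gripper":20,"offset":[-3,6,34],"dr":[0,0,0]},{"gripper":20,"offset":[-3,13,74],"dr":[0,0,0]},{"gripper":20,"offset":[-3,21,123],"dr":[0,0,0]},{"gripper":20,"offset":[-3,30,172],"dr":[0,0,0]},{"gripper":20,"offset":[-3,39,221],"dr":[0,0,0]},{"gripper":20,"offset":[-3,47,270],"dr":[0,0,0]},{"gripper":20,"offset":[-3,54,310],"dr":[0,0,0]},{"gripper":20,"offset":[-3,60,344],"dr":[0,0,0]},{"gripper":20,"offset":[-3,60,344],"dr":[0,0,0]},{"gripper":20,"offset":[-3,60,344],"dr":[0,0,0]}]'; python3 - <<'E'
from rig import r
import cv2,numpy as np
a=r.read_camera("scene")[:,:,::-1];b=r.read_camera("top")[:,:,::-1]
cv2.imwrite("pics/s4.png",np.hstack([cv2.resize(x,(400,480),interpolation=cv2.INTER_CUBIC) for x in(a[120:240,150:250],b[90:210,284:384])]))
E
python3 go.py .6285 -.097 .11
```

```text
time: 6.18
tool_pos: [0.6277, -0.0966, 0.1583]
orientation: [0.572, 0.413, 0.575, -0.413]
contact_force: [-0.0, -0.2, -0.7]
opening: 0.0246
t 6.28 pos [ 0.6279 -0.0961  0.1591] x [-0.0029  0.0013 -1.    ] z [ 0.3184 -0.948  -0.0021] F [ 1.2425  0.5347 -0.1976] open 0.025059300597333172 j [-0.2366  0.1424  1.7443  0.0006  1.258   1.01  ]
offset mm [49.075   0.4154  1.1621]
dr [ 0.     -0.0021  0.0024]
```

View pics/s4.png

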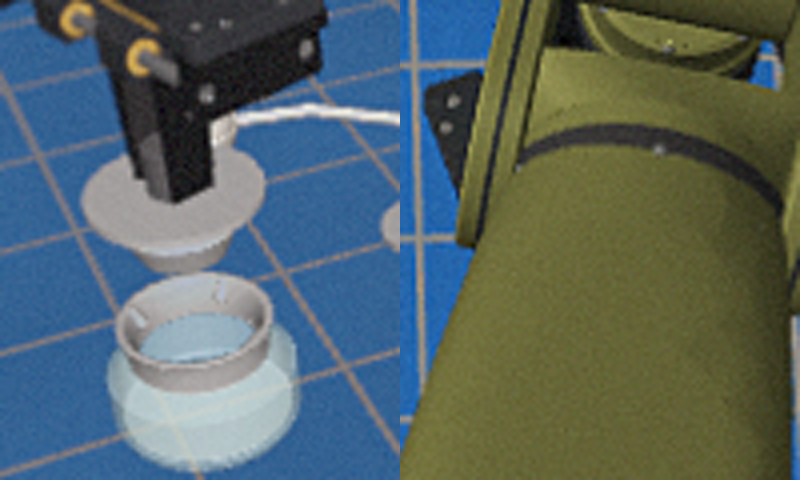

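The lid hangs above the jar mouth, its foot at crop (180,260) and the rim at (195,315), and it is aligned to within a few mm. I lower it in stages.

```bash
python3 -m creep '[{"gripper":20,"offset":[15,0.5,1],"dr":[0,0,0]},{"gripper":20,"offset":[30,0.5,1],"dr":[0,0,0]},{"gripper":20,"offset":[45,0.5,1],"dr":[0,-0.002,0.002]},{"gripper":20,"offset":[55,0.5,1],"dr":[0,-0.002,0.002]},{"gripper":20,"offset":[62,0.5,1],"dr":[0,-0.002,0.002]},{"gripper":20,"offset":[62,0.5,1],"dr":[0,-0.002,0.002]}]'; python3 - <<'E'
from rig import r
import cv2,numpy as np
a=r.read_camera("scene")[:,:,::-1]
cv2.imwrite("pics/s5.png",cv2.resize(a[140:240,150:250],(500,500),interpolation=cv2.INTER_CUBIC))
E
python3 go.py .6285 -.097 .085
```

```text
time: 7.02
tool_pos: [0.6282, -0.0968, 0.0964]
orientation: [0.574, 0.413, 0.575, -0.413]
contact_force: [-0.1, 0.2, -0.4]
opening: 0.025
t 7.08 pos [ 0.6286 -0.0969  0.0971] x [-0.0003 -0.     -1.    ] z [ 0.3183 -0.948  -0.0001] F [-0.0024 -0.4657 -0.0016] open 0.02528962054530376 j [-0.2373  0.2026  1.7871 -0.0001  1.1522  1.0096]
offset mm [12.0933 -0.1509  0.0532]
dr [ 0.     -0.0001  0.0003]
```

View pics/s5.png

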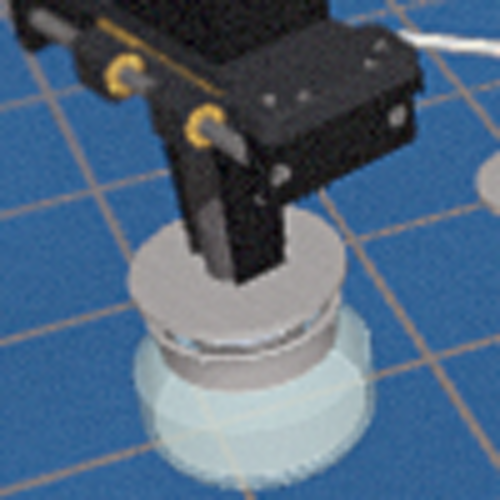

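The plug is in the mouth and centred, with a gap below the disc at crop (240,345) and no contact force. I press gently.

```bash
python3 -m creep '[{"gripper":20,"offset":[2,0,0],"dr":[0,0,0]},{"gripper":20,"offset":[4,0,0],"dr":[0,0,0]},{"gripper":20,"offset":[6,0,0],"dr":[0,0,0]},{"gripper":20,"offset":[8,0,0],"dr":[0,0,0]},{"gripper":20,"offset":[8,0,0],"dr":[0,0,0]}]' 60; python3 go.py .6285 -.097 .085
```

```text
time: 7.7
tool_pos: [0.6291, -0.0966, 0.0908]
orientation: [0.574, 0.413, 0.574, -0.413]
contact_force: [-2.8, 2.4, 5.7]
opening: 0.0253
t 7.7 pos [ 0.6291 -0.0966  0.0908] x [ 0.0007  0.0004 -1.    ] z [ 0.3183 -0.948  -0.0002] F [-2.8169  2.4237  5.659 ] open 0.02528374806602351 j [-0.2369  0.2098  1.7902  0.0006  1.141   1.0097]
offset mm [ 5.809  -0.7467  0.2063]
dr [-0.     -0.0002 -0.0008]
```

```bash
python3 -m creep '[{"gripper":20,"offset":[2,-0.5,0],"dr":[0,0,0]},{"gripper":20,"offset":[4,-0.5,0],"dr":[0,0,0]},{"gripper":20,"offset":[6,-0.5,0],"dr":[0,0,0]},{"gripper":20,"offset":[7,-0.5,0],"dr":[0,0,0]},{"gripper":20,"offset":[7,-0.5,0],"dr":[0,0,0]}]'; python3 go.py .6285 -.097 .085
```

```text
time: 8.32
tool_pos: [0.6292, -0.0969, 0.085]
orientation: [0.575, 0.413, 0.574, -0.412]
contact_force: [-2.7, 2.2, 6.2]
opening: 0.0248
t 8.32 pos [ 0.6292 -0.0969  0.085 ] x [ 0.0019  0.     -1.    ] z [ 0.3183 -0.948   0.0006] F [-2.6634  2.1812  6.2359] open 0.02477842454197004 j [-0.2373  0.2158  1.7939  0.0005  1.13    1.0093]
offset mm [ 0.0417 -0.7244 -0.1672]
dr [ 0.      0.0006 -0.0019]
```

```bash
python3 -m creep '[{"gripper":20,"offset":[2,0,0],"dr":[0,0,0]},{"gripper":20,"offset":[4,0,0],"dr":[0,0,0]},{"gripper":20,"offset":[5,0,0],"dr":[0,0,0]},{"gripper":20,"offset":[5,0,0],"dr":[0,0,0]}]'; python3 go.py .6285 -.097 .085;python3 - <<'E'
from rig import r
import cv2,numpy as np
a=r.read_camera("scene")[:,:,::-1]
cv2.imwrite("pics/s6.png",cv2.resize(a[140:240,150:250],(500,500),interpolation=cv2.INTER_CUBIC))
E
```

```text
time: 8.82
tool_pos: [0.6304, -0.097, 0.085]
orientation: [0.575, 0.414, 0.573, -0.412]
contact_force: [-9.2, 3.3, 20.9]
opening: 0.0253
t 8.82 pos [ 0.6304 -0.097   0.085 ] x [ 0.0037 -0.0002 -1.    ] z [ 0.3184 -0.948   0.0014] F [-9.1674  3.3344 20.9056] open 0.025289436733423064 j [-0.2372  0.2173  1.7922  0.0007  1.1284  1.0093]
offset mm [-0.0499 -1.8148 -0.6538]
dr [ 0.      0.0014 -0.0035]
```

View pics/s6.png

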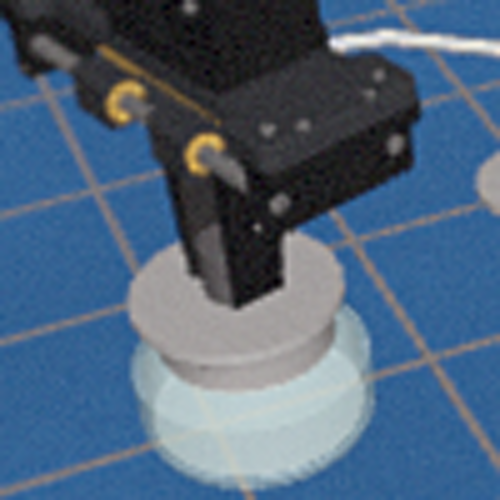

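It stopped hard at TCP z = 0.085, the computed home height, under 21 N. The disc is flat on the collar with no gap. I unload, let go and retreat straight up.

```bash
python3 -m creep '[{"gripper":20,"offset":[0,-0.5,0],"dr":[0,0,0]},{"gripper":20,"offset":[-1,-1,0],"dr":[0,0,0]},{"gripper":20,"offset":[-1,-1,0],"dr":[0,0,0]},{"gripper":50,"offset":[-1,-1,0],"dr":[0,0,0]},{"gripper":50,"offset":[-1,-1,0],"dr":[0,0,0]},{"gripper":50,"offset":[-1,-1,0],"dr":[0,0,0]},{"gripper":50,"offset":[-1,-1,0],"dr":[0,0,0]}]'; python3 go.py
python3 -m creep '[{"gripper":50,"offset":[-15,0,0],"dr":[0,0,0]},{"gripper":50,"offset":[-40,0,0],"dr":[0,0,0]},{"gripper":50,"offset":[-80,0,0],"dr":[0,0,0]},{"gripper":50,"offset":[-120,0,0],"dr":[0,0,0]},{"gripper":50,"offset":[-140,0,0],"dr":[0,0,0]},{"gripper":50,"offset":[-140,-60,0],"dr":[0,0,0]},{"gripper":50,"offset":[-140,-120,0],"dr":[0,0,0]},{"gripper":50,"offset":[-140,-180,0],"dr":[0,0,0]},{"gripper":50,"offset":[-140,-220,0],"dr":[0,0,0]},{"gripper":50,"offset":[-140,-220,0],"dr":[0,0,0]}]'; python3 go.py;python3 - <<'E'
from h import *
a=np.linspace(0,2*np.pi,120)
im=[]
for n,(x,y) in(("scene",(201,205)),("top",(334,152))):
    p=r.read_camera(n)[:,:,::-1].copy();cv2.imwrite(f"pics/{n}7.png",p)
    c=cv2.resize(p[y-40:y+40,x-40:x+40],(400,400),interpolation=cv2.INTER_CUBIC);d=c.copy()
    for D,z in((.088,.0705),(.026,.0965)):
        q=(proj(n,np.c_[.6285+D/2*np.cos(a),-.097+D/2*np.sin(a),0*a+z])-[x-40,y-40]+.5)*5-.5
        cv2.polylines(d,[q.round().astype(np.int32)],True,(0,0,255),1)
    im.append(d)
cv2.imwrite("pics/f7.png",np.hstack(im))
E
```

```text
time: 9.75
tool_pos: [0.6296, -0.0975, 0.0862]
orientation: [0.575, 0.414, 0.573, -0.412]
contact_force: [0.3, -0.2, -0.6]
opening: 0.0492
t 9.75 pos [ 0.6296 -0.0975  0.0862] x [ 0.0042 -0.0004 -1.    ] z [ 0.3184 -0.948   0.0017] F [ 0.2562 -0.225  -0.6485] open 0.0492317255803799 j [-0.2381  0.2143  1.7936  0.0007  1.1296  1.0084]
time: 11.0
tool_pos: [0.4186, -0.1679, 0.225]
orientation: [0.575, 0.414, 0.572, -0.413]
contact_force: [0.2, -0.2, 0.1]
opening: 0.0501
t 11.0 pos [ 0.4186 -0.1679  0.225 ] x [ 0.0042 -0.0006 -1.    ] z [ 0.3158 -0.9488  0.0019] F [ 0.1704 -0.158   0.1196] open 0.05013838668992165 j [-0.5014 -0.3401  2.0775  0.0015  1.4002  0.7478]
```

View pics/f7.png

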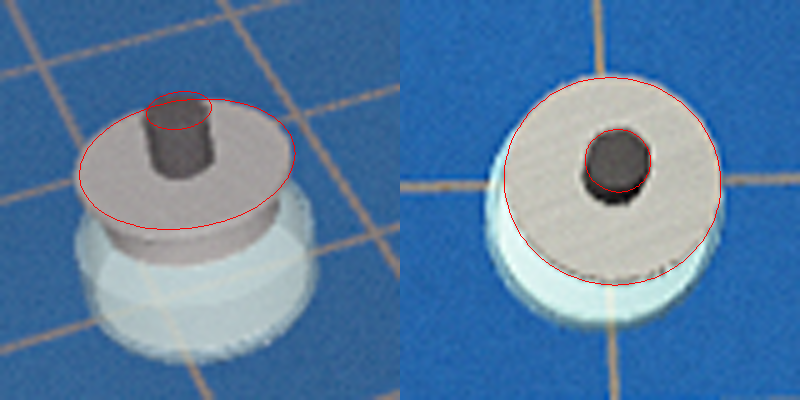

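View pics/scene7.png

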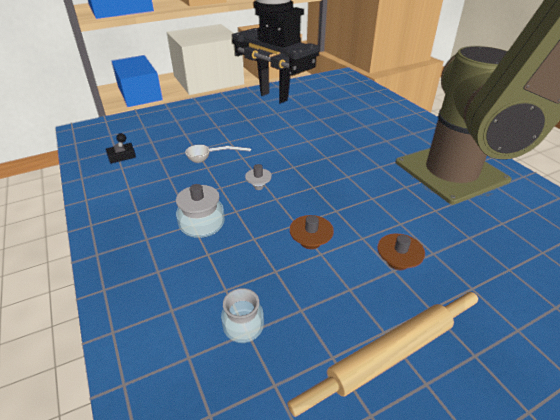

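The lid sits flat at scene (198,205) and matches the predicted home-height circles in both views. The small lid (258,178) and narrow jar (242,315) have not moved, and the arm is clear.

```bash
python3 -c "
from rig import r
r.close_job()"
```

```text
the job is handed in; nothing more can be done
```

The wide jar is closed with its own steel lid, and the job is handed in. I gripped the lid by its knob, lowered the plug into the mouth, pressed it home, let go and moved the arm clear, at about 11 s of the 48 s allowed.

- **Seating:** The lid stopped hard at 0.085 m tool height under about 21 N, which is the height I calculated for fully home.
- **Flatness:** After release, the disc and knob matched the predicted home-height outlines to within about 1–2 mm in both cameras, with no gap at the rim.
- **Everything else:** The narrow jar, its small lid and the brown lids look unmoved in the final scene picture. The tool reads about 0 N, touching nothing.

None of the checks failed or disagreed.

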